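# Switch on the code reader and present the right-way-up filter plate

### The job

Turn the reader's rotary handle fully from OFF to ON. Then, of the two frosted filter plates, take the one that lies label face up (seen from above with its notched end pointing away from you, the corner notch is on the right), gripping it on the half away from the notched, coded end, and bring that coded end in from the reader's open front. Finish while still holding it there, still and level, label up and lengthwise straight in, with the code field centred over the window and half way up to the head, touching no part of the reader; leave the face-down plate and everything else in place.

Things in the scene. Friction and masses are not known exactly. Their poses are not given: they have to be found in the camera images.
- filter_a: Plate to present: matt frosted glass 130 x 40 x 6 mm, 45 g, dark 25 mm disc mid-plate on both faces. Lies level, label up, on the middle of a rest at almost any heading, both ends free. Origin: centre of underside; x along it to the coded end, z up out of the label face. A 10 mm square notch is cut from corner x +65, y -20 mm: from above, coded end pointing away from you, the far right corner.
- filter_a_code (a point): Middle of the code field of filter_a: 45 mm from the plate's middle towards the notched end, half way through the 6 mm thickness; the code itself is too faint to see. Same axes as the plate.
- filter_b: A second plate of the same shape and material that lies face down on the other rest; to be left there. Seen from above with its notched end pointing away from you, the notch is the far LEFT corner. Origin: centre of the side it lies on; x to the notched end, z up (out of its blank back).
- rest_1: Fixed dark metal pedestal, 30 mm tall, 46 mm across the top, 68 mm across the foot, origin at the centre of its underside. The plate's underside is 30 mm above the worktop. filter_a lies on it.
- rest_2: The same kind of pedestal, under filter_b. The two pedestals may swap sides.
- reader: Fixed C-shaped reader. Origin under its gate at worktop height; x from the open front to the back, z up. Base x -45 to 75, y +-50 mm, top at 28 mm with a round window at x = y = 0. Column x 45 to 75, y +-30. Head x -18 to 75, y +-30, z 92 to 118 mm, with a short lens down to 88 mm. The throat is open to the front and both sides.
- reader_gate (a point): The point where the code field must be held: straight above the window, half way between the base and the head, 60 mm above the worktop. Axes as the reader.
- isolator: Fixed grey switch box of the reader, 92 x 82 x 45 mm, origin at the centre of its underside, x away from its front, z up. A short white tick on top marks OFF, a long one ON.
- isolator_bar (a point): Top of the black rotary handle, on its vertical axis, 83 mm above the worktop. The handle is a bar 46 mm long, 14 mm wide, from 53 to 83 mm above the worktop, on a 50 mm disc. x runs along the bar to its end with a white line, z up; turns with the bar.
- isolator_handle (a joint): Angle of the rotary handle: 0 at the OFF stop (white line at the short tick, 30 degrees left of the box's x axis), 1.047 rad at the ON stop (long tick, 30 degrees right). Grows clockwise seen from above. Friction (0.08 N m) holds it where it is left; no spring.
- vial: Bystander: white screw-cap sample vial, 26 mm across, 49 mm tall; to be left alone. Origin: centre of its underside.
- petri: Bystander: shallow glass dish, 100 mm across, 18 mm tall; to be left alone. Origin: centre of its underside.
- cuvette_box: Bystander: flat grey box, 63 x 100 x 21 mm; to be left alone. Origin: centre of its underside.
- dropper: Bystander: white dropper bottle, 32 mm across, 81 mm tall; to be left alone. Origin: centre of its underside.
- carton: Bystander: flat carton, 99 x 79 x 28 mm; to be left alone. Origin: centre of its underside.
Things that resemble listed ones, but are neither listed nor needed, are in the scene too. Leave any turquoise look-alike of the isolator alone.

How it is judged:
By the outcome, as a careful person would: the job done as asked, in the order asked, and still so for the second after the job is handed in, while the arm keeps its last pose, push and grip.
It also fails if it takes over 64 s, if anything falls off the work surface, if the arm or the gripper's body presses on something with over 40 N, if the wrist force passes 120 N, or if a joint passes its speed limit or range.

### The arm

A 6-joint arm with a two-finger parallel gripper is mounted at the origin on a cart in front of the work surface, level with it; the furniture and walls round the work are solid. World frame = base frame: x ahead of the robot, y to its left, z up, the work surface at z = 0. Lengths are in mm, angles in rad, forces in N, time in s.
With the tool pointing down it reaches from about 275 to 750 mm from the base axis. Payload 10.2 kg.
Tool frame: the origin (TCP) lies at the very end of the fingers, on their centre line; the grasp point (between the pads) lies 19 mm behind it (ctrl.hold_point_z is the distance from the TCP to the grasp point, in mm); z points along the fingers, y is the direction in which the jaws open and shut (so a half turn about z gives the same grasp; the last joint's range is limited). The gripper opens to 85 mm and grips with 20 to 120 N. Pads are 22 mm wide; open, the fingers measure 114 mm over their backs; the gripper's body (76 mm by 85 mm) begins 54 mm behind the grasp point. The pads swing forward as they close: fully open they stand 13 mm farther back than shut.
Start: joints at [0.938, 0.313, 1.498, -0, 1.331, -0.223], TCP at [209.186, 481.531, 206.294] pointing down, gripper open.
Joint ranges: [-2.94, 2.94], [-0.97, 2.17], [0.19, 2.56], [-1.23, 4.37], [0.02, 3.11], [-2.88, 2.88]. Speed limits (rad/s): [2.39, 2.39, 3.01, 3.14, 3.14, 3.14].

### API

Orientations are given as a unit quaternion [w, x, y, z].
In Python, from rig import readout, cams, workorder, spotter, ctrl gives the robot as it stands.
- The arm moves only by the tool step_arm, never from a script. Its argument "plan" is text: rows parted by semicolons, each of 5 numbers parted by spaces: the shift along the tool's x, y, z in cm, then the turn about the tool's z in degrees, then the opening in per cent of the stroke, from 0 (shut) to 100 (fully open). In form: x y z twist gripper; .... A call has 1 to 10 rows; each row is the pose to reach, as a shift and turn from the pose commanded when the call began, along the tool's axes at that moment; what a row does not reach only later rows make up. A row lasts 1/10 s, in which the tool goes at most 50 mm and 8.59 degrees, less where a joint would pass 70% of its speed; a pose out of reach is approached as far as the arm can. A call with a gripper value outside its range is refused whole. The fingers move at their own pace and stop on an object; "grip_force" is the grip in N (left out, the last holds). Time passes only in rows, so rows that repeat a pose let the fingers close. It gives the time, the measured TCP pose, the force and the opening at its end, in the units of the state.
- readout.sense(): the state, without advancing time (a new reading comes with each control period).
- cams.capture(name): name is "side" or "top" or "wrist"; returns (picture, depth): 420x560x3 uint8, red, green, blue; 420x560 float32, mm along the optical axis (not along the pixel's ray), 0 where there is no reading.
- cams.camera_info(name): a dict with "vfov" (degrees; the focal length in pixels is half the picture's height over the tangent of half this angle, whatever the lens; pixels are square), "cx", "cy" (the principal point, pixels), "k1" (the pictures are not rectified: a ray, as slopes to the right and down, at radius r is drawn at 1 + k1 r^2 times it, then the intrinsics apply), "rvec" (rotation vector, rad) and "tvec" (3), from world to camera coordinates, as OpenCV has them. Camera axes: x right, y down, z forward; pixel columns grow to the right and rows downward; lengths in mm; the calibration is good to about 2 mm. A picture is of the moment at which its call begins: read the wrist's pose just before it. camera_info takes no time and is no camera call; for the wrist camera it gives the pose at the moment of the call.
- workorder.finish_job(): hands the job in, once; it reports no verdict.
Trained networks look in the newest picture that a camera, given by its name, has taken for a name from the list of things; names that differ only in an ending like _2 or _b are one class to them, and where a whole thing is asked for, a point or a joint stands for the part that bears it (a point fixed in the world has none). Each returns a list of dicts, best first, with "conf" (0 to 1); they miss things now and then, are a little off and sometimes report something else, mostly with a low value. They report only what shows in the picture. A call takes as long as a camera call. They do not tell look-alikes from the thing itself.
- spotter.regions_of(camera, target): "pixels" (420x560 bool, what is visible of it) and "extent" ([centre column, centre row, width, height] in pixels, round what is visible of it).
The state is a dict: "time_s": time; "joints": joint angles; "dq": joint speeds; "tau": joint torques, N m; "eef_pos": TCP position; "ee_rot": TCP orientation; "force": force on the tool from outside, world axes, zero at the start; "wrist_torque": the same for the moment, N m; "grip_width": opening from 0.0 (shut) to 1.0 (fully open).
Only numpy, scipy, OpenCV 4.12 (cv2) and the standard library are available. Lean on these libraries where they do the work, as an engineer would, in place of code of your own. Each camera call takes 0.05 s, during which the arm holds its last target. There are 200 camera calls.

## Working session

There is one attempt and no reset: what is moved stays moved. The work goes in short steps, Python scripts to look and compute and a tool call to move; the robot and the scene stay as the last step left them, time stands still between calls to the robot, and variables do not carry over. Pictures are saved under pics/ and viewed, about 8 in all and at most 12, crops included, and the job is handed in when it is done.

Besides the shell and the picture viewer there is one more tool, called after ">>>" as name(argument=value, ...) on one line, values as JSON. step_arm: Moves the arm, as the interface text tells. Its arguments: {"type":"object","properties":{"plan":{"type":"string"},"grip_force":{"type":"number"}},"required":["plan"]}

```bash
mkdir -p pics; ls
cat > h.py <<'E'
import numpy as np, cv2
from rig import readout, cams, workorder, spotter, ctrl
def K(i):
    f=210/np.tan(np.radians(i['vfov'])/2); return f,i['cx'],i['cy'],i['k1']
def ray(i,u,v):
    f,cx,cy,k1=K(i); x=(np.asarray(u,float)-cx)/f; y=(np.asarray(v,float)-cy)/f
    X,Y=x.copy(),y.copy()
    for _ in range(20):
        s=1+k1*(X*X+Y*Y); X,Y=x/s,y/s
    return X,Y
def world(i,u,v,d):
    X,Y=ray(i,u,v); R=cv2.Rodrigues(np.array(i['rvec'],float))[0]
    P=np.stack([X*d,Y*d,np.asarray(d)*np.ones_like(X)],-1)
    return (P-np.array(i['tvec'],float).ravel())@R
def onplane(i,u,v,z):
    R=cv2.Rodrigues(np.array(i['rvec'],float))[0]; c=-R.T@np.array(i['tvec'],float).ravel()
    X,Y=ray(i,u,v); D=np.stack([X,Y,np.ones_like(X)],-1)@R
    return c+D*((z-c[2])/D[...,2])[...,None]
def proj(i,P):
    R=cv2.Rodrigues(np.array(i['rvec'],float))[0]; p=np.atleast_2d(P)@R.T+np.array(i['tvec'],float).ravel()
    x=p[:,0]/p[:,2];y=p[:,1]/p[:,2];f,cx,cy,k1=K(i);s=1+k1*(x*x+y*y)
    return np.stack([cx+f*s*x,cy+f*s*y],-1)
def grab(c,n=None):
    i=cams.camera_info(c); p,d=cams.capture(c)
    if n: cv2.imwrite(f'pics/{n}.png',p[:,:,::-1])
    return i,p,d
E
python3 - <<'E'
from h import *
print(ctrl.hold_point_z, readout.sense())
for c in ('top','side'):
    i,p,d=grab(c,c+'0'); print(c,i)
    np.savez(f'{c}0.npz',p=p,d=d,i=np.array(i,dtype=object))
    for t in ('filter_a','reader','isolator','isolator_bar','rest_1','vial','petri','cuvette_box','dropper','carton'):
        for r in spotter.regions_of(c,t):
            m=r['pixels']&(d>0); v,u=np.nonzero(m)
            if len(u): 
                W=world(i,u,v,d[m]); print(t,round(r['conf'],2),np.round(r['extent']),'med',np.round(np.median(W,0)),'zmax',np.round(np.percentile(W[:,2],98)))
            else: print(t,round(r['conf'],2),np.round(r['extent']))
E
```

```text
pics
18.700000000000003 {'time_s': 0.0, 'joints': array([ 9.37579987e-01,  3.13444155e-01,  1.49846021e+00,  1.20868904e-05,
        1.33101120e+00, -2.23391915e-01]), 'dq': array([-0.00023542, -0.00044437,  0.00040333, -0.00015104,  0.00095316,
       -0.00064676]), 'tau': array([ 1.38173884e-03, -4.12264538e+01, -2.59739292e+01, -1.28839756e-04,
        4.13127549e-03, -4.84446616e-06]), 'eef_pos': array([209.00735609, 481.27518516, 205.72938847]), 'ee_rot': array([-2.80060810e-04,  2.03482574e-01,  9.79078344e-01, -5.99269243e-04]), 'force': array([0.46643267, 0.3034601 , 0.19076601]), 'wrist_torque': array([ 0.02357373, -0.00051615,  0.05336116]), 'grip_width': 1.0006524239969838}
top {'vfov': 51.55321296396324, 'cx': 269.3221632721113, 'cy': 201.52386756605586, 'k1': -0.02333074100661861, 'rvec': array([ 2.11420213, -2.09896037,  0.21850178]), 'tvec': array([ -38.90913366,  516.78235421, 1576.70369137])}
filter_a 0.81 [261. 202.  34.  14.] med [515.  -0.  37.] zmax 44.0
filter_a 0.53 [195. 206.  26.  32.] med [506. 246.  37.] zmax 44.0
reader 0.82 [331. 171.  33.  42.] med [ 638
[... 1594 characters left out ...]
] med [ 398. -483.   68.] zmax 87.0
isolator_bar 0.26 [226. 253.  37.  30.] med [659. 122.  20.] zmax 25.0
rest_1 0.76 [276. 303.  20.  10.] med [493. 266.   9.] zmax 31.0
rest_1 0.41 [284. 235.  24.  10.] med [490.   5.   9.] zmax 31.0
vial 0.55 [327. 259.  12.  17.] med [374. 117.  39.] zmax 55.0
petri 0.9 [224. 255.  34.  30.] med [659. 122.  20.] zmax 25.0
cuvette_box 0.81 [339. 206.  23.  29.] med [ 350. -129.   22.] zmax 27.0
cuvette_box 0.2 [233. 210.  11.  22.] med [683. -37.  41.] zmax 73.0
dropper 0.73 [231. 211.  12.  26.] med [684. -38.  42.] zmax 77.0
carton 0.89 [294. 363.  52.  55.] med [434. 445.  29.] zmax 34.0
carton 0.53 [226. 255.  34.  30.] med [659. 122.  20.] zmax 25.0
```

Run:
```python
import cv2
a=cv2.imread('pics/top0.png'); b=cv2.imread('pics/side0.png')
c=a[135:275,120:420]; cv2.imwrite('pics/v1.png',cv2.resize(c,(800,373),interpolation=cv2.INTER_CUBIC))
parts=[a[190:225,180:215],a[185:220,243:278],b[270:305+5,255:295],b[205:245,263:303]]
r1=cv2.hconcat([cv2.resize(q,(400,300),interpolation=cv2.INTER_CUBIC) if 0 else cv2.resize(q,(300,300),interpolation=cv2.INTER_CUBIC) for q in parts[:2]])
r2=cv2.hconcat([cv2.resize(q,(300,300),interpolation=cv2.INTER_CUBIC) for q in parts[2:]])
cv2.imwrite('pics/v2.png',cv2.vconcat([r1,r2]))
```

```text
(no output)
```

View pics/v1.png

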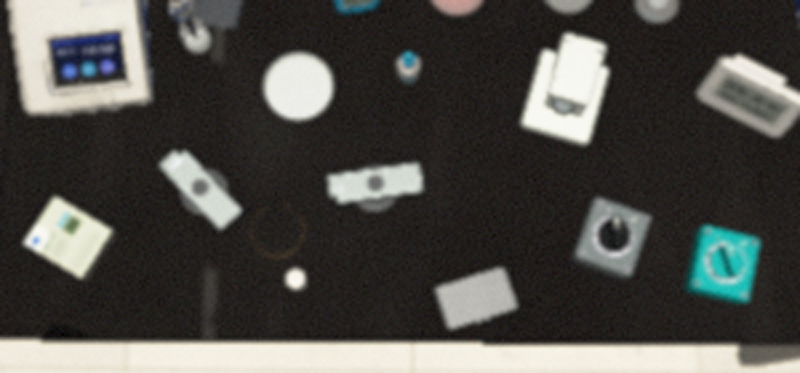

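View pics/v2.png

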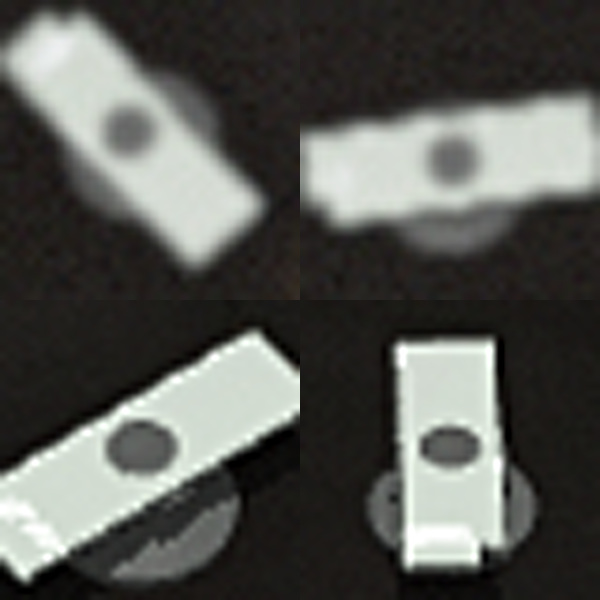

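View 1 (top, enlarged 2.67×; offset 120,135): the grey isolator is at about (612,237), the turquoise look-alike at (725,263), and the reader at (565,90). The plates are at (200,188) and (376,183).
View 2: the right plate's notched end points image-left and its notch is at bottom-left. That is the far LEFT corner, so it is face down (filter_b). The left plate at top-camera pixel (195,206) should be filter_a. I'll confirm it with the wrist camera.

>>> step_arm(plan="-4 -2 -2 0 100;-8 -4 -4 0 100;-12 -6 -6 0 100;-16 -8 -8 0 100;-20 -10 -10 0 100;-24 -12 -12 0 100;-28 -13 -14 0 100;-31 -14 -15 0 100;-31 -14 -15 0 100;-31 -14 -15 0 100")

```text
time_s: 2.1
eef_pos: [437.8, 229.5, 356.0]
ee_rot: [-0.0, 0.204, 0.979, 0.0]
force: [0.3, 0.3, -0.3]
grip_width: 0.999
```

Run:
```python
from h import *
i,p,d=grab('wrist','w1'); np.savez('w1.npz',p=p,d=d)
s=readout.sense(); print(s['eef_pos'],s['ee_rot'],s['joints'],s['time_s'])
R=cv2.Rodrigues(np.array(i['rvec']))[0]; print('cam',-R.T@i['tvec'].ravel(),R,i['vfov'],i['cx'],i['cy'],i['k1'])
for P in ((506,248,33),(515,0,33)): print(proj(i,P))
```

```text
[437.25451147 229.94101927 355.95367815] [-3.78038495e-04  2.03365115e-01  9.79102898e-01 -5.16457628e-05] [ 2.46352306e-01  1.85475247e-01  1.27855428e+00  2.38064414e-04
  1.67828859e+00 -9.14831260e-01] 2.15
cam [370.4556272  258.06509569 524.94770552] [[ 0.39899943  0.91695058  0.00104714]
 [ 0.87785325 -0.38231614  0.28845806]
 [ 0.26490212 -0.11417537 -0.95749196]] 61.50693828979177 277.38783060361436 204.57353300286965 -0.09181477525772942
[[308.1601779  191.33801575]]
[[161.28237396 258.68488023]]
```

View pics/w1.png

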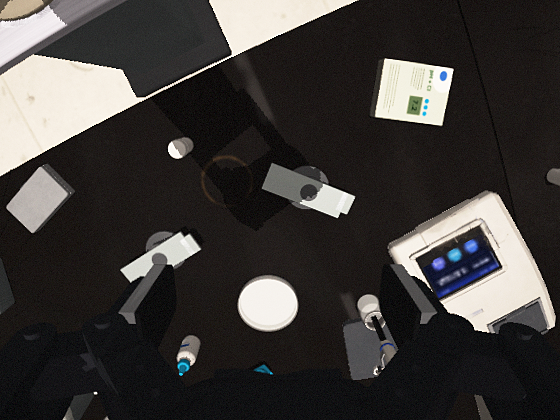

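View 3 (wrist): the left plate is at (308,190) with its notched end to the right, near (347,205), and the other plate is at (160,257). I'll enlarge both in one crop to confirm, and fit the plate.

```bash
cat > fit.py <<'E'
from h import *
from scipy.optimize import minimize
PL=np.array([[65,-10],[65,20],[-65,20],[-65,-20],[55,-20],[55,-10]],float)
def fitplate(i,p,d,c,z=36,notch=True,th0=None,box=110):
    # occupancy fit of label-up outline on plane z using depth mask
    v,u=np.mgrid[0:420,0:560]; W=world(i,u,v,d)
    m=(d>0)&(abs(W[...,2]-z)<9)&(np.hypot(W[...,0]-c[0],W[...,1]-c[1])<box)
    g=p.astype(int).min(2); m&=(g>45)
    n,l,st,ce=cv2.connectedComponentsWithStats(m.astype(np.uint8)); k=1+np.argmax(st[1:,4]); m=l==k
    m=cv2.morphologyEx(m.astype(np.uint8),cv2.MORPH_CLOSE,np.ones((5,5)))>0
    vv,uu=np.nonzero(m); Q=onplane(i,uu,vv,z)[:,:2]; c0=Q.mean(0)
    w,V=np.linalg.eigh(np.cov(Q.T)); t=np.arctan2(V[1,1],V[0,1])
    def cost(x,N=8):
        ct,s=np.cos(x[2]),np.sin(x[2]); P=PL@np.array([[ct,s],[-s,ct]])+x[:2]
        uv=proj(i,np.c_[P,np.full(6,z)]); im=np.zeros((420*4,560*4),np.uint8)
        cv2.fillPoly(im,[np.round((uv*4+1.5)*16).astype(np.int32)],255,shift=4)
        a=cv2.resize(im,(560,420),interpolation=cv2.INTER_AREA)/255.
        return np.abs(a-m).sum()
    out=[]
    for tt in (t,t+np.pi):
        r=minimize(cost,[*c0,tt],method='Nelder-Mead',options=dict(initial_simplex=[[*c0,tt],[c0[0]+4,c0[1],tt],[c0[0],c0[1]+4,tt],[*c0,tt+.08]],xatol=.02,fatol=.2))
        out.append((round(r.fun,1),r.x[0],r.x[1],np.degrees(r.x[2])%360))
    return m.sum(),sorted(out)
E
python3 - <<'E'
from fit import *
q=np.load('w1.npz'); i=cams.camera_info('wrist')
print(fitplate(i,q['p'],q['d'],(506,248)))
print('b',fitplate(i,q['p'],q['d'],(515,0)))
a=cv2.imread('pics/w1.png')
cv2.imwrite('pics/v4.png',cv2.hconcat([cv2.resize(a[150:230,255:365],(440,320),interpolation=cv2.INTER_CUBIC),cv2.resize(a[220:300,110:200],(360,320),interpolation=cv2.INTER_CUBIC)]))
E
```

```text
(np.int64(2473), [(np.float64(78.7), np.float64(505.6180045188823), np.float64(248.568017858736), np.float64(44.50745899280688)), (np.float64(157.6), np.float64(505.34319987974953), np.float64(248.54632800187855), np.float64(224.6993691076973))])
b (np.int64(1618), [(np.float64(414.7), np.float64(509.44860288686016), np.float64(-1.0236838471372103), np.float64(273.4370141524738)), (np.float64(469.9), np.float64(510.3372230454321), np.float64(-1.0996612154522527), np.float64(93.7808069296448))])
```

View pics/v4.png

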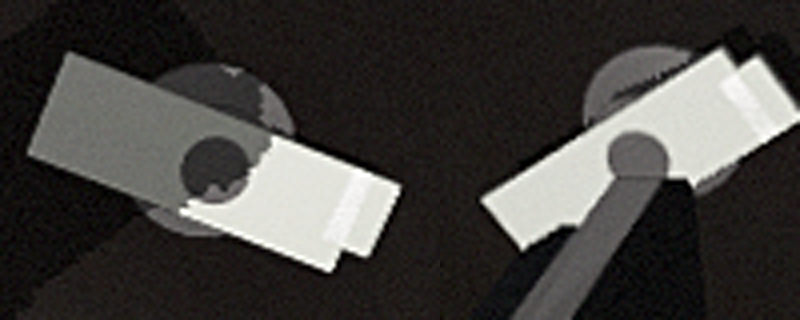

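View 4: on the left crop (wrist pixel 308,190) the coded end points right and the notch is at lower right. That is the right-hand corner, so it is label up: filter_a. The right crop has its notch on the left, so it is filter_b. Filter_a is at (505.6, 248.6), heading 44.5°. Next I'll look at the isolator and reader.

>>> step_arm(plan="-1.9 -4.4 -0.5 0 100;-3.8 -8.8 -1 0 100;-5.7 -13.2 -1.5 0 100;-7.6 -17.6 -2 0 100;-9.5 -22 -2.5 0 100;-11.4 -26.4 -3 0 100;-13.3 -30.8 -3.5 0 100;-15.2 -35.2 -4 0 100;-17.1 -39.6 -4.5 0 100;-19 -44 -5 0 100")

```text
time_s: 3.15
eef_pos: [436.5, -250.2, 406.5]
ee_rot: [0.0, 0.203, 0.979, 0.0]
force: [0.9, 0.2, 0.5]
grip_width: 0.999
```

>>> step_arm(plan="0 0 0 0 100;0 0 0 0 100;0 0 0 0 100")

```text
time_s: 3.45
eef_pos: [437.0, -248.0, 406.5]
ee_rot: [0.0, 0.202, 0.979, 0.0]
force: [-0.3, -0.1, -0.3]
grip_width: 1.0
```

Run:
```python
from h import *
i,p,d=grab('wrist','w2'); np.savez('w2.npz',p=p,d=d,rvec=i['rvec'],tvec=i['tvec'])
s=readout.sense(); print(s['eef_pos'],s['ee_rot'],s['joints'],s['time_s'])
print(proj(i,[(437,-331,83),(640,-272,28)]))
```

```text
[ 436.98707513 -247.94453669  406.6346352 ] [ 2.50857612e-04  2.02321758e-01  9.79319070e-01 -4.48280780e-05] [-7.49800491e-01  2.14170610e-01  1.11622727e+00  1.89364744e-04
  1.81071945e+00 -1.91309550e+00] 3.5
[[223.95330085 176.00955127]
 [311.46582114 262.63571345]]
```

View pics/w2.png

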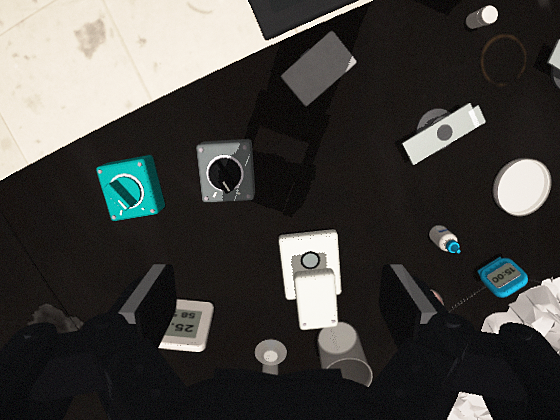

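View 5: the grey isolator is at (225,172) and the reader is at (311,270) with its window ring at (311,261). The turquoise look-alike is at (127,190). Next I'll measure them precisely.

```bash
cat > meas.py <<'E'
from h import *
def rect(Q):
    (c,s,a)=cv2.minAreaRect(Q.astype(np.float32)); return np.round(c,1),np.round(s,1),round(a,1)
def layer(W,d,z,tol,c,r):
    return (d>0)&(abs(W[...,2]-z)<tol)&(np.hypot(W[...,0]-c[0],W[...,1]-c[1])<r)
E
python3 - <<'E'
from meas import *
q=np.load('w2.npz'); p,d=q['p'],q['d']; i=cams.camera_info('wrist'); i['rvec'],i['tvec']=q['rvec'],q['tvec']
v,u=np.mgrid[0:420,0:560]; W=world(i,u,v,d)
for n,z,t,c,r in (('box',45,4,(437,-331),75),('bar',83,6,(437,-331),40),('base',28,5,(625,-270),90),('head',118,6,(660,-275),80)):
    m=layer(W,d,z,t,c,r)
    m=cv2.morphologyEx(m.astype(np.uint8),cv2.MORPH_OPEN,np.ones((2,2)))>0
    vv,uu=np.nonzero(m); Q=onplane(i,uu,vv,z)[:,:2]; print(n,m.sum(),np.median(W[m],0).round(1),Q.mean(0).round(1),rect(Q))
print('window',onplane(i,np.array([311.]),np.array([261.]),28))
a=cv2.imread('pics/w2.png')
cv2.imwrite('pics/v6.png',cv2.hconcat([cv2.resize(a[135:210,185:265],(400,375),interpolation=cv2.INTER_CUBIC),cv2.resize(a[225:335,265:355],(307,375),interpolation=cv2.INTER_CUBIC)]))
E
```

```text
box 2181 [ 433.5 -329.8   46.2] [ 437.5 -332.8] (array([ 439.3, -334.7]), array([82. , 92.1]), 69.8)
bar 334 [ 438.9 -334.8   84.1] [ 439.3 -334.8] (array([ 439.4, -334.6]), array([46.5, 15.5]), 7.1)
base 2499 [ 625.7 -270.4   29.7] [ 630.8 -272.2] (array([ 647.6, -275. ]), array([ 99.8, 119.8]), 73.3)
head 2114 [ 657.5 -278.8  119.5] [ 658.7 -279. ] (array([ 660.7, -279.3]), array([59.7, 94.7]), 73.0)
window [[ 636.80857279 -271.59462337   28.        ]]
```

View pics/v6.png

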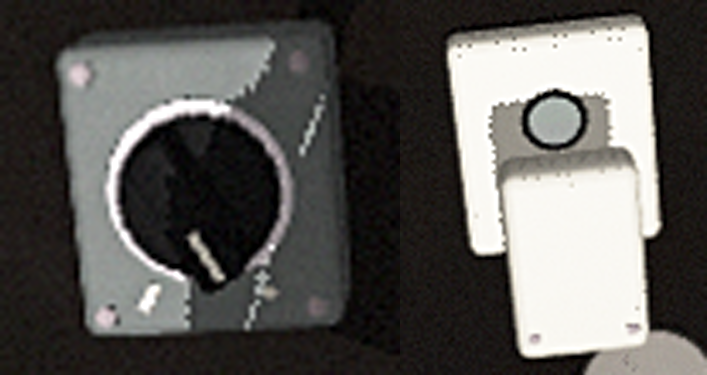

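View 6: the white line on the bar is at the lower end, by the short tick (265,290), so it is OFF. The long ON tick is at (150,297). The isolator is at (439.4, -334.6) and the bar heading is about 8°. The reader's origin is about (633.5, -271), with yaw -16.8°.

>>> step_arm(plan="-0.5 -1.2 4 -6 100;-1 -2.4 8 -12 100;-1.5 -3.6 12 -18 100;-2 -4.8 16 -24 100;-2.6 -6 20 -30 100;-3.2 -7.2 24 -32 100;-3.65 -7.86 26.5 -32 100;-3.65 -7.86 26.5 -32 100;-3.65 -7.86 26.5 -32 100;-3.65 -7.86 26.5 -32 100")

```text
time_s: 4.5
eef_pos: [439.8, -336.1, 143.4]
ee_rot: [0.001, -0.075, 0.997, -0.001]
force: [0.5, -0.2, 0.4]
grip_width: 1.001
```

```bash
cat >> h.py <<'E'
def yaw(s):
    from scipy.spatial.transform import Rotation as Ro
    w,x,y,z=s['ee_rot']; M=Ro.from_quat([x,y,z,w]).as_matrix(); return M,np.degrees(np.arctan2(M[1,0],M[0,0]))
def to(P,th):
    s=readout.sense(); M,a=yaw(s)
    print('now',s['eef_pos'].round(1),round(a,2),'t',s['time_s'],'F',s['force'].round(1),'w',round(s['grip_width'],3))
    print('shift cm',((np.array(P)-s['eef_pos'])@M/10).round(2),'twist',round((a-th+180)%360-180,2))
E
python3 - <<'E'
from meas import *
i,p,d=grab('wrist'); v,u=np.mgrid[0:420,0:560]; W=world(i,u,v,d)
for z,t,r in ((45,4,75),(83,5,40)):
    m=layer(W,d,z,t,(439,-334),r); vv,uu=np.nonzero(m); Q=onplane(i,uu,vv,z)[:,:2]; print(m.sum(),rect(Q) if m.sum()>9 else '')
i,p,d=grab('top'); v,u=np.mgrid[0:420,0:560]
to((439.4,-334.6,58),188.5)
E
```

```text
7983 (array([ 436.5, -336.4]), array([81.2, 91.2]), 69.5)
1339 (array([ 436.9, -336.4]), array([46.5, 14. ]), 7.3)
now [ 439.5 -336.2  143. ] -171.43 t 4.6 F [ 0.4 -0.2  0.6] w 0.999
shift cm [-0.    0.18  8.5 ] twist 0.07
```

>>> step_arm(plan="0.2 0 3 1.2 100;0.2 0 6 1.2 100;0.2 0 8 1.2 100;0.2 0 8.5 1.2 100;0.2 0 8.5 1.2 100;0.2 0 8.5 1.2 0;0.2 0 8.5 1.2 0;0.2 0 8.5 1.2 0;0.2 0 8.5 1.2 0;0.2 0 8.5 1.2 0", grip_force=40)

```text
time_s: 5.6
eef_pos: [436.9, -336.3, 56.5]
ee_rot: [0.0, -0.064, 0.998, 0.0]
force: [-1.6, 11.0, 11.0]
grip_width: 0.148
```

>>> step_arm(plan="0 0 0 0 0;0 0 0 0 0;0 0 0 0 0")

```text
time_s: 5.9
eef_pos: [436.9, -336.1, 56.7]
ee_rot: [-0.0, -0.064, 0.998, 0.0]
force: [-2.1, 4.0, 5.8]
grip_width: 0.133
```

>>> step_arm(plan="0 0 -0.1 8 0;0 0 -0.1 16 0;0 0 -0.1 24 0;0 0 -0.1 32 0;0 0 -0.1 40 0;0 0 -0.1 48 0;0 0 -0.1 56 0;0 0 -0.1 61 0;0 0 -0.1 63 0;0 0 -0.1 63 0")

```text
time_s: 6.9
eef_pos: [436.9, -335.6, 56.8]
ee_rot: [-0.001, 0.467, 0.884, 0.001]
force: [2.5, 5.7, -2.0]
grip_width: 0.131
```

```bash
python3 -c "
from h import *
s=readout.sense();print(s['eef_pos'],yaw(s)[1],s['force'],s['wrist_torque'],s['grip_width'])"
```

```text
[ 436.92733957 -335.64008285   56.83053202] 124.36511826645236 [ 2.48154621  5.66770995 -2.03138888] [ 0.86429055 -0.42886528  0.47262429] 0.1313003459889505
```

Torque of 0.47 N m against 0.08 N m friction means the handle is at the stop. Release, rise and check.

>>> step_arm(plan="0 0 -0.1 63 20;0 0 -0.1 63 100;0 0 -0.1 63 100;0 0 -0.1 63 100;0 0 -0.1 63 100;0 0 -3 63 100;0 0 -6 63 100;0 0 -10 63 100;0 0 -14 63 100;0 0 -14 63 100")

```text
time_s: 7.9
eef_pos: [438.3, -338.6, 202.9]
ee_rot: [0.005, 0.86, 0.51, 0.001]
force: [0.4, 0.3, 0.2]
grip_width: 1.001
```

Run:
```python
from meas import *
i,p,d=grab('wrist'); v,u=np.mgrid[0:420,0:560]; W=world(i,u,v,d)
for z,t,r in ((45,4,75),(83,5,40)):
    m=layer(W,d,z,t,(437,-336),r); vv,uu=np.nonzero(m); Q=onplane(i,uu,vv,z)[:,:2]; print(m.sum(),rect(Q) if m.sum()>9 else '')
to((437,-336,200),124.4)
```

```text
5707 (array([ 438.3, -335.5]), array([81.4, 91.2]), 69.5)
923 (array([ 438.2, -335.8]), array([14.8, 45.9]), 39.5)
now [ 437.5 -337.7  199.8] 61.37 t 7.95 F [-0.  -0.4 -0.4] w 0.998
shift cm [ 0.12 -0.13 -0.02] twist -63.03
```

The bar is now at -50.5° against a box axis of -20.5°, which is exactly 30° right: ON. My release call repeated the twist by mistake, but the handle sits at its stop, so no harm was done. On to filter_a.

>>> step_arm(plan="4.5 -2.1 0 -8 100;9 -4.2 0 -16 100;13.5 -6.3 0 -24 100;18 -8.4 0 -32 100;22.5 -10.5 0 -40 100;27 -12.6 0 -48 100;31.5 -14.7 0 -56 100;36 -16.8 0 -64 100;40.5 -18.9 0 -72 100;45 -21 0 -80 100")

```text
time_s: 8.95
eef_pos: [468.1, 160.8, 196.3]
ee_rot: [-0.0, 0.328, 0.945, -0.0]
force: [1.3, -0.9, 0.2]
grip_width: 0.997
```

>>> step_arm(plan="0 0 0 -8 100;0 0 0 -16 100;0 0 0 -24 100;0 0 0 -32 100;0 0 0 -40 100;0 0 0 -48 100;0 0 0 -56 100;0 0 0 -64 100;0 0 0 -72 100;0 0 0 -80 100")

```text
time_s: 9.95
eef_pos: [468.3, 158.7, 196.1]
ee_rot: [-0.001, -0.356, 0.935, 0.0]
force: [-0.5, 0.4, 0.3]
grip_width: 1.0
```

Run:
```python
from fit import *
to((475.6,219.2,200),224.5)
i,p,d=grab('wrist','w3'); np.savez('w3.npz',p=p,d=d,rvec=i['rvec'],tvec=i['tvec'])
print(fitplate(i,p,d,(505.6,248.6)), fitplate(i,p,d,(505.6,248.6),z=35))
```

```text
now [468.3 158.7 196.1] -138.32 t 9.95 F [-0.5  0.4  0.3] w 1.0
shift cm [-4.57  4.03 -0.4 ] twist -2.82
(np.int64(4482), [(np.float64(162.2), np.float64(505.55699198312414), np.float64(247.2966035826006), np.float64(44.65764231152214)), (np.float64(315.9), np.float64(505.40720590940157), np.float64(246.88263029770485), np.float64(224.1731730308301))]) (np.int64(4482), [(np.float64(172.9), np.float64(505.7440469584519), np.float64(247.33043495745946), np.float64(44.33066314576467)), (np.float64(324.6), np.float64(505.66650727954266), np.float64(247.15486590837565), np.float64(223.946066233178))])
```

>>> step_arm(plan="-2.5 2.2 2 -2.9 100;-4.5 3.95 5 -2.9 100;-4.5 3.95 9 -2.9 100;-4.5 3.95 10 -2.9 100;-4.5 3.95 10 -2.9 100;-4.5 3.95 13 -2.9 100;-4.5 3.95 16 -2.9 100;-4.5 3.95 18 -2.9 100;-4.5 3.95 18.3 -2.9 100;-4.5 3.95 18.3 -2.9 100")

```text
time_s: 11.0
eef_pos: [477.3, 218.2, 15.7]
ee_rot: [0.001, -0.376, 0.927, -0.0]
force: [0.3, 0.4, 0.9]
grip_width: 1.001
```

Run:
```python
from fit import *
to((475.7,218.1,13),224.6)
i,p,d=grab('wrist','w4')
a=p[:,:,::-1].copy()
for c in (0,):
    t=np.radians(44.6); P=PL@np.array([[np.cos(t),np.sin(t)],[-np.sin(t),np.cos(t)]])+[505.6,247.6]
    cv2.polylines(a,[np.round(proj(i,np.c_[P,np.full(6,36)])).astype(np.int32)],True,(0,0,255),1)
cv2.imwrite('pics/v7.png',a)
```

```text
now [477.3 218.2  15.7] -135.84 t 11.0 F [0.3 0.4 0.9] w 1.001
shift cm [0.12 0.1  0.27] twist -0.44
```

View pics/v7.png

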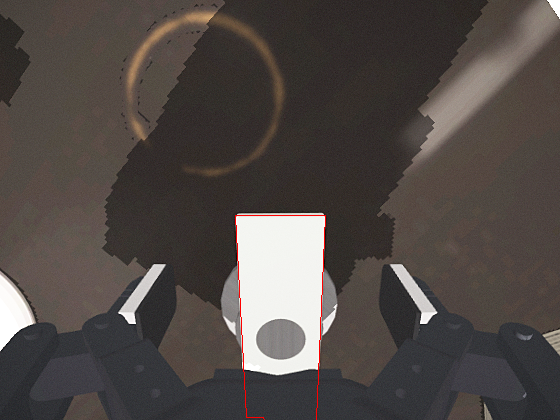

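View 7: the plate (outline overlay fits) sits between the open pads, with its tail at (280,215) and disc at (280,340). Closing.

>>> step_arm(plan="0.1 0.05 0.2 -0.4 100;0.1 0.05 0.2 -0.4 65;0.1 0.05 0.2 -0.4 55;0.1 0.05 0.2 -0.4 45;0.1 0.05 0.2 -0.4 30;0.1 0.05 0.2 -0.4 30;0.1 0.05 0.2 -0.4 30;0.1 0.05 0.2 -0.4 30;0.1 0.05 0.2 -0.4 30;0.1 0.05 0.2 -0.4 30", grip_force=30)

```text
time_s: 12.05
eef_pos: [475.3, 218.0, 12.3]
ee_rot: [-0.0, -0.38, 0.925, 0.0]
force: [-0.2, -0.3, -0.2]
grip_width: 0.299
```

>>> step_arm(plan="0 0 0 0 30;0 0 0 0 30;0 0 -0.5 0 30;0 0 -1.5 0 30;0 0 -3 0 30;0 0 -5 0 30;0 0 -7 0 30;0 0 -9 0 30;0 0 -9 0 30;0 0 -9 0 30")

```text
time_s: 13.05
eef_pos: [475.2, 218.0, 102.5]
ee_rot: [0.0, -0.38, 0.925, -0.0]
force: [0.1, -0.4, -0.0]
grip_width: 0.297
```

Run:
```python
from fit import *
to((475.7,218.1,103),224.6)
i,p,d=grab('wrist','w5'); v,u=np.mgrid[0:420,0:560]; W=world(i,u,v,d)
m=(d>0)&(p.min(2)>100)&(W[...,2]>70)&(u>200)&(u<360)&(v<360)
Q=W[m]; A=np.c_[Q[:,:2]-Q[:,:2].mean(0),np.ones(len(Q))]; c=np.linalg.lstsq(A,Q[:,2],rcond=None)[0]
print(m.sum(),'slope deg',np.degrees(c[:2]),'z',c[2], 'resid',np.std(A@c-Q[:,2]),'mean',Q.mean(0))
vv,uu=np.nonzero(m); R=onplane(i,uu,vv,c[2]); 
M,_=yaw(readout.sense()); T=(np.c_[R[:,:2],R[:,2]]-readout.sense()['eef_pos'])@M
print('tool x of tail max',T[:,0].max(),'y at rows')
for a in (5,10,15): 
    k=abs(T[:,0]-(T[:,0].max()-a))<1.5; print(a,T[k,1].min(),T[k,1].max())
cv2.imwrite('pics/v8.png',p[:,:,::-1])
```

```text
now [475.2 218.  102.5] -135.38 t 13.05 F [ 0.1 -0.4 -0. ] w 0.297
shift cm [-0.04 -0.03 -0.05] twist 0.02
93 slope deg [-0.26770443  0.00287453] z 166.53995764102046 resid 0.5506199276619578 mean [469.62225928 211.24199694 166.53995764]
tool x of tail max 11.079183761278683 y at rows
5 -15.954890945990714 14.785581779678648Traceback (most recent call last):
  File "<stdin>", line 11, in <module>
    return umr_minimum(a, axis, None, out, keepdims, initial, where)
ValueError: zero-size array to reduction operation minimum which has no identity
```

```bash
ls pics
```

```text
side0.png
top0.png
v1.png
v2.png
v4.png
v6.png
v7.png
w1.png
w2.png
w3.png
w4.png
w5.png
```

View pics/w5.png

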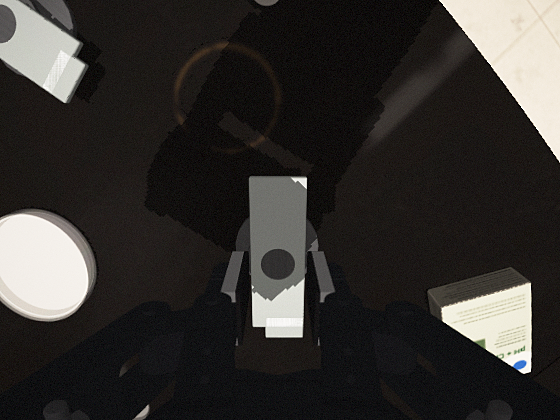

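View 8 (w5): the plate is still on its rest, with its disc at (277,264) and notch at bottom-left. The fingers had stopped at the commanded 30 %, so opening is evidently not linear in gap. I'll refit the plate and grasp again with a full close.

Run:
```python
from fit import *
i,p,d=grab('wrist')
print(fitplate(i,p,d,(505.6,247.6)))
to((475.7,218.1,13),224.6)
```

```text
(np.int64(8776), [(np.float64(168.2), np.float64(505.33055081072825), np.float64(247.10365553433928), np.float64(44.65937627724947)), (np.float64(461.3), np.float64(505.35988980710204), np.float64(247.1905066642447), np.float64(224.5748123785345))])
now [474.8 217.9 101.6] -135.38 t 13.15 F [ 0.3 -0.7 -0.7] w 0.302
shift cm [-0.09 -0.06  8.86] twist 0.02
```

>>> step_arm(plan="0 0 0 0 80;0 0 0 0 80;0 0 0 0 80;0 0 3 0 80;0 0 6 0 80;0 0 8 0 80;0 0 8.8 0 80;0 0 8.8 0 80;0 0 8.8 0 0;0 0 8.8 0 0", grip_force=30)

```text
time_s: 14.15
eef_pos: [476.0, 218.2, 15.4]
ee_rot: [0.001, -0.38, 0.925, -0.0]
force: [0.6, 0.7, -1.0]
grip_width: 0.468
```

>>> step_arm(plan="0 0 0 0 0;0 0 0 0 0;0 0 0 0 0;0 0 0 0 0;0 0 0 0 0;0 0 0 0 0;0 0 0 0 0;0 0 0 0 0")

```text
time_s: 14.95
eef_pos: [475.3, 218.0, 14.3]
ee_rot: [-0.0, -0.38, 0.925, 0.0]
force: [0.1, 0.2, 0.1]
grip_width: -0.002
```

Run:
```python
from fit import *
i,p,d=grab('wrist','w6'); i2,p2,d2=grab('side','s6')
try: print('side',fitplate(i2,p2,d2,(505.6,247.6)))
except Exception as e: print(e)
for n,i_ in (('tcp',readout.sense()['eef_pos']),): print(proj(i2,i_),proj(i,i_))
a=p[:,:,::-1]; b=p2[230:340,205:345,::-1]
cv2.imwrite('pics/v9.png',cv2.hconcat([cv2.resize(a[180:420,150:410],(390,360)),cv2.resize(b,(410,360),interpolation=cv2.INTER_CUBIC)]))
```

```text
side (np.int64(541), [(np.float64(161.0), np.float64(508.6958587812844), np.float64(253.7669146854937), np.float64(44.11323876459316)), (np.float64(172.3), np.float64(507.4322711517309), np.float64(251.91947455632135), np.float64(225.42108877856316))])
[[286.29311187 287.3320206 ]] [[278.13150757 246.69945082]]
```

View pics/v9.png

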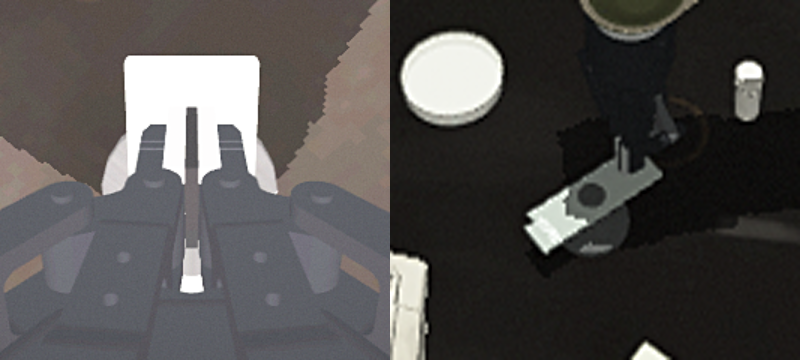

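View 9: the closed fingers show in front of the plate, seen from the wrist, so they look to be above it even though TCP z reads 14. I'll check with depth.

Run:
```python
from fit import *
s=readout.sense(); M,_=yaw(s)
i,p,d=grab('wrist')
for u,v in ((278,255),(278,270),(278,300),(278,335),(250,268),(304,268),(250,285),(240,225),(310,225),(265,270),(291,270),(278,225),(278,368)):
    w=world(i,np.array([u*1.]),np.array([v*1.]),np.array([d[v,u]]))[0]; print(u,v,p[v,u],w.round(1),((w-s['eef_pos'])@M).round(1))
```

```text
278 255 [91 89 93] [467.3 210.   48.8] [ 11.3  -0.1 -34.5]
278 270 [82 80 86] [467.3 210.   62.2] [ 11.3  -0.1 -47.9]
278 300 [119 110 116] [469.9 212.5  77.4] [  7.7  -0.1 -63.1]
278 335 [112 110 116] [479.7 222.3  78.3] [ -6.1  -0.1 -64. ]
250 268 [ 97 100 106] [478.1 204.6  52.9] [  7.4 -11.6 -38.7]
304 268 [101  99 106] [462.4 220.1  53.5] [  7.7  10.5 -39.2]
250 285 [101 101 108] [477.6 205.5  66.3] [  7.2 -10.6 -52. ]
240 225 [255 255 255] [472.7 191.8  36.9] [ 20.2 -16.9 -22.6]
310 225 [255 255 255] [451.  213.7  37. ] [ 20.3  14.  -22.7]
265 270 [254 253 253] [470.2 206.   63.6] [ 12.   -5.  -49.3]
291 270 [254 253 253] [463.5 213.1  63.3] [ 11.9   4.8 -49. ]
278 225 [255 255 255] [460.7 203.5  37.5] [ 20.5  -0.1 -23.3]
278 368 [255 255 255] [516.2 258.4  37.9] [-57.5  -0.  -23.6]
```

Run:
```python
from fit import *
s=readout.sense(); M,_=yaw(s); T=lambda w:((w-s['eef_pos'])@M).round(1)
i,p,d=grab('wrist')
for u in (278,265,250):
  for v in range(236,272,3):
    w=world(i,np.array([u*1.]),np.array([v*1.]),np.array([d[v,u]]))[0]; print(u,v,p[v,u],T(w))
for z in (0,-10,-19,-22.6,-30,-40): print(z,proj(i,s['eef_pos']+M@np.array([11,0,z])).round(1))
i,p,d=grab('side'); 
for z in (0,-10,-19,-22.6,-30,-40,-60): print(z,proj(i,s['eef_pos']+M@np.array([0,0,z])).round(1))
```

```text
278 236 [255 255 255] [ 15.2  -0.1 -23.1]
278 239 [255 255 255] [ 13.8  -0.1 -23.1]
278 242 [255 255 255] [ 12.6  -0.1 -23.7]
278 245 [255 255 255] [ 11.1  -0.1 -23.5]
278 248 [255 255 255] [  9.4  -0.1 -23. ]
278 251 [171 166 165] [ 11.6  -0.1 -31.1]
278 254 [89 89 89] [ 11.   -0.1 -32.8]
278 257 [89 91 90] [ 11.6  -0.1 -37.1]
278 260 [90 91 91] [ 11.   -0.1 -38.6]
278 263 [92 89 93] [ 11.5  -0.1 -42.3]
278 266 [86 85 88] [ 11.2  -0.1 -44.5]
278 269 [86 84 86] [ 11.3  -0.1 -47. ]
265 236 [255 255 255] [ 15.5  -5.8 -23.7]
265 239 [255 255 255] [ 13.9  -5.9 -23.3]
265 242 [255 255 255] [ 12.7  -5.9 -24.1]
265 245 [255 255 255] [ 11.3  -5.9 -24. ]
265 248 [255 255 255] [  9.7  -5.9 -23.7]
265 251 [254 254 253] [ 11.5  -5.6 -31. ]
265 254 [254 253 253] [ 11.3  -5.5 -33.6]
265 257 [254 253 253] [ 11.4  -5.4 -36.6]
265 260 [254 253 253] [ 11.2  -5.4 -39.1]
265 263 [254 253 253] [ 11.7  -5.2 -42.7]
265 266 [254 253 253] [ 11.3  -5.2 -44.7]
265 269 [253 253 253] [ 10.8  -5.1 -46.1]
250 236 [255 255 255] [ 15.2 -12.5 -23.2]
250 239 [255 255 255] [ 13.6 -12.6 -22.7]
250 242 [255 255 255] [ 12.6 -12.6 -23.6]
250 245 [255 255 255] [ 10.9 -12.6 -23.1]
250 248 [255 255 255] [  9.5 -12.7 -23.2]
250 251 [255 255 255] [  8.3 -12.6 -23.9]
250 254 [255 255 255] [  6.6 -12.7 -23.4]
250 257 [255 255 255] [  5.  -12.8 -23.1]
250 260 [255 255 255] [  3.1 -12.9 -22.3]
250 263 [58 63 68] [  7.6 -11.9 -34.6]
250 266 [101 100 109] [  7.1 -11.7 -36.4]
250 269 [ 95  98 106] [  7.  -11.5 -38.9]
0 [[278.1 226.8]]
-10 [[278.2 234. ]]
-19 [[278.2 241.2]]
-22.6 [[278.2 244.4]]
-30 [[278.2 251.2]]
-40 [[278.3 261.5]]
0 [[286.3 287.3]]
-10 [[286.3 284.9]]
-19 [[286.3 282.6]]
-22.6 [[286.3 281.7]]
-30 [[286.3 279.9]]
-40 [[286.3 277.3]]
-60 [[286.4 272.2]]
```

>>> step_arm(plan="0 0 -2 0 0;0 0 -5 0 0;0 0 -8 0 0;0 0 -12 0 0;0 0 -12 0 0")

```text
time_s: 15.7
eef_pos: [477.6, 218.6, 139.1]
ee_rot: [0.004, -0.38, 0.925, -0.001]
force: [0.2, -0.3, -0.8]
grip_width: -0.002
```

```bash
cat > tips.py <<'E'
from h import *
def tips(i,d,e,M):
    v,u=np.mgrid[0:420,0:560]; T=(world(i,u,v,d)-e)@M
    m=(d>0)&(abs(T[...,0])<15)&(abs(T[...,1])<62)&(T[...,2]>-75)&(T[...,2]<8)
    Q=T[m]; print('n',m.sum())
    for lo in range(-60,60,8):
        k=(Q[:,1]>=lo)&(Q[:,1]<lo+8)
        if k.sum()>5: print('y',lo,k.sum(),'z pct 99',np.percentile(Q[k,2],99).round(1),'x',np.percentile(Q[k,0],[2,98]).round(1))
E
python3 - <<'E'
from tips import *
from fit import fitplate
s=readout.sense(); M,_=yaw(s); i,p,d=grab('wrist'); tips(i,d,s['eef_pos'],M); print(s['eef_pos'],s['grip_width'])
print(fitplate(i,p,d,(505.4,247.3)))
q=np.load('w1.npz'); 
from scipy.spatial.transform import Rotation as Ro
q=np.load('w2.npz'); i['rvec'],i['tvec']=q['rvec'],q['tvec']
M=Ro.from_quat([2.02321758e-01,9.79319070e-01,-4.48e-05,2.5e-4]).as_matrix(); tips(i,q['d'],np.array([436.99,-247.94,406.63]),M)
E
```

```text
n 5169
y -36 37 z pct 99 -71.6 x [11.7 13.1]
y -28 122 z pct 99 -68.9 x [ 6.8 13.6]
y -20 378 z pct 99 -35.6 x [ 6.6 12.9]
y -12 1066 z pct 99 -31.9 x [ 6.8 14.4]
y -4 2049 z pct 99 -31.0 x [-9.5 12.8]
y 4 1043 z pct 99 -31.9 x [ 6.8 14.4]
y 12 340 z pct 99 -37.2 x [ 6.6 12.9]
y 20 100 z pct 99 -69.9 x [ 7.1 13.5]
y 28 34 z pct 99 -72.0 x [11.6 12.9]
[477.60906366 218.590157   139.12674312] -0.0015897342818497085
(np.int64(4581), [(np.float64(2433.5), np.float64(505.41252188148593), np.float64(247.1262802860888), np.float64(44.46205212037321)), (np.float64(2603.6), np.float64(498.3428607560081), np.float64(240.15128185522167), np.float64(224.59568233655392))])
n 5829
y -60 368 z pct 99 -46.0 x [6.1 7.6]
y -52 754 z pct 99 -43.4 x [10.1 11.4]
y -44 1797 z pct 99 -40.2 x [-10.5  11. ]
y 36 1931 z pct 99 -40.4 x [-10.4  11.2]
y 44 635 z pct 99 -43.4 x [ 7.  11.4]
y 52 344 z pct 99 -46.7 x [6.1 7.5]
```

The depth image shows the real finger ends about 31 mm short of the reported TCP when shut and about 40 mm short when open. Table objects measure correctly, so it is only the TCP's z that is off. The fingers closed above the plate, which has not moved. I'll go about 30 mm deeper in steps, watching force.

>>> step_arm(plan="0 0 0 0 100;0 0 3 0 100;0 0 6 0 100;0 0 9 0 100;0 0 11.5 0 100;0 0 12.5 0 100;0 0 12.5 0 100;0 0 12.5 0 100")

```text
time_s: 16.55
eef_pos: [475.6, 218.1, 9.8]
ee_rot: [0.0, -0.38, 0.925, -0.0]
force: [0.3, -0.3, 0.3]
grip_width: 0.998
```

Run:
```python
from tips import *
to((475.5,217.7,-13),224.6)
s=readout.sense(); M,_=yaw(s); i,p,d=grab('wrist'); v,u=np.mgrid[0:420,0:560]; W=world(i,u,v,d); T=(W-s['eef_pos'])@M
for lo,hi in ((-62,-38),(38,62)):
    m=(d>0)&(abs(T[...,0])<15)&(T[...,1]>lo)&(T[...,1]<hi)&(T[...,2]>-75)&(T[...,2]<-22); print(m.sum(),'tip world z',np.percentile(W[m][:,2],[0.5,1,3]))
```

```text
now [475.6 218.1   9.8] -135.38 t 16.55 F [ 0.3 -0.3  0.3] w 0.998
shift cm [ 0.04 -0.02  2.28] twist 0.02
2917 tip world z [50.03081232 50.53460536 52.29669333]
2897 tip world z [49.80153428 50.56665385 52.37525594]
```

>>> step_arm(plan="0 0 0.8 0 100;0 0 1.6 0 100;0 0 2.2 0 100;0 0 2.4 0 100;0 0 2.4 0 100")

```text
time_s: 17.1
eef_pos: [475.1, 218.0, -15.1]
ee_rot: [-0.0, -0.38, 0.925, 0.0]
force: [0.1, -0.3, -0.1]
grip_width: 0.999
```

No contact at TCP z = -15, which confirms the offset. Closing.

>>> step_arm(plan="0 0 0 0 70;0 0 0 0 60;0 0 0 0 50;0 0 0 0 0;0 0 0 0 0;0 0 0 0 0;0 0 0 0 0;0 0 0 0 0;0 0 0 0 0;0 0 0 0 0", grip_force=30)

```text
time_s: 18.1
eef_pos: [475.4, 218.0, -14.6]
ee_rot: [0.0, -0.38, 0.925, -0.0]
force: [-1.9, -0.3, 4.2]
grip_width: 0.459
```

Run:
```python
from fit import *
to((475.5,217.7,-13),224.6)
i,p,d=grab('wrist','w10')
```

```text
now [475.4 218.  -14.6] -135.38 t 18.1 F [-1.9 -0.3  4.2] w 0.459
shift cm [ 0.01 -0.03 -0.16] twist 0.02
```

View pics/w10.png

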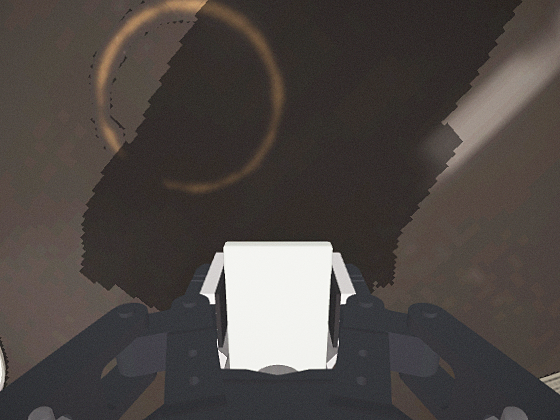

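View 10: the plate is held between the pads, tail edge at (278,243), opening 0.459 (about 39 mm). Lift.

>>> step_arm(plan="0 0 -0.5 0 0;0 0 -1.5 0 0;0 0 -3 0 0;0 0 -5 0 0;0 0 -7 0 0;0 0 -9 0 0;0 0 -11 0 0;0 0 -12 0 0;0 0 -12 0 0;0 0 -12 0 0", grip_force=40)

```text
time_s: 19.15
eef_pos: [474.9, 217.9, 104.7]
ee_rot: [-0.0, -0.38, 0.925, 0.0]
force: [-0.5, -0.5, -0.7]
grip_width: 0.462
```

```bash
cat > held.py <<'E'
from h import *
def held(zr=(-70,-5)):
    s=readout.sense(); M,a=yaw(s); i,p,d=grab('wrist'); v,u=np.mgrid[0:420,0:560]; T=(world(i,u,v,d)-s['eef_pos'])@M
    m=(d>0)&(p.min(2)>70)&(abs(T[...,1])<19)&(T[...,0]>-10)&(T[...,0]<40)&(T[...,2]>zr[0])&(T[...,2]<zr[1])&(u>200)&(u<360)
    m=cv2.erode(m.astype(np.uint8),np.ones((3,3)))>0
    Q=T[m]; x0=Q[:,:2].mean(0); A=np.c_[Q[:,:2]-x0,np.ones(len(Q))]
    for _ in range(3):
        c=np.linalg.lstsq(A,Q[:,2],rcond=None)[0]; k=abs(A@c-Q[:,2])<2.5; A,Q=A[k],Q[k]
    print('eef',s['eef_pos'].round(1),round(a,2),'w',round(s['grip_width'],3),'n',len(Q),'tilt deg about (x,y slopes)',np.degrees(c[:2]).round(2),'tool z of top',c[2].round(1),'world z top',(s['eef_pos'][2]-c[2]).round(1),'x range',np.percentile(Q[:,0],[1,99]).round(1))
    return i,p,d,s,M
E
python3 - <<'E'
from held import *
held()
from fit import fitplate
i,p,d=grab('top'); v,u=np.mgrid[0:420,0:560]; W=world(i,u,v,d); m=(d>0)&(np.hypot(W[...,0]-525,W[...,1]-267)<45)&(W[...,2]>60)&(W[...,2]<200)&(p.min(2)>110); print('top',m.sum(),np.median(W[m],0) if m.any() else '')
i,p,d=grab('side'); W=world(i,u,v,d); m=(d>0)&(np.hypot(W[...,0]-525,W[...,1]-267)<40)&(W[...,2]>60)&(W[...,2]<200)&(p.min(2)>110); print('side',m.sum(),np.median(W[m],0) if m.any() else '')
try: print(fitplate(i,p,d,(505,247),z=W[m][:,2].mean()))
except Exception as e: print(e)
E
```

```text
eef [474.9 217.9 104.7] -135.38 w 0.462 n 7422 tilt deg about (x,y slopes) [0.34 0.01] tool z of top -51.7 world z top 156.4 x range [-8.9 23. ]
top 0 
side 215 [534.16311715 278.67801676 156.02749505]
(np.int64(580), [(np.float64(176.3), np.float64(508.04069382037017), np.float64(253.827785640915), np.float64(225.65928393063692)), (np.float64(182.3), np.float64(512.1886716915027), np.float64(257.04477452408827), np.float64(46.78851035672727))])
```

>>> step_arm(plan="3.1 -3 0 6 0;6.2 -6 0 12 0;9.4 -9.1 0 18 0;12.6 -12.2 0 25 0;15.8 -15.2 0 31 0;18.9 -18.2 0 37 0;22 -21.3 0 43 0;25.2 -24.3 0 49 0;28.4 -27.4 0 55 0;31.5 -30.4 0 61.4 0")

```text
time_s: 20.3
eef_pos: [464.0, -221.4, 104.7]
ee_rot: [-0.0, 0.148, 0.989, 0.0]
force: [0.3, 0.7, -0.3]
grip_width: 0.463
```

>>> step_arm(plan="0 0 0 0 0;0 0 0 0 0;0 0 0 0 0")

```text
time_s: 20.6
eef_pos: [464.4, -218.6, 104.9]
ee_rot: [-0.0, 0.145, 0.989, 0.0]
force: [0.2, 0.0, -1.2]
grip_width: 0.457
```

Run:
```python
from meas import *
from held import held
held()
v,u=np.mgrid[0:420,0:560]
for c in ('top','side'):
    q=np.load(c+'0.npz',allow_pickle=True); i=q['i'].item(); p,d=q['p'],q['d']; W=world(i,u,v,d)
    for n,z,t,cc,r,x0,L in (('base',28,7,(633,-271),95,15,(120,100)),('head',118,8,(660,-279),70,28.5,(93,60)),('box',45,6,(437,-336),75,0,(92,82)),('plateA',36,6,(505,247),90,0,(130,40))):
        m=layer(W,d,z,t,cc,r)&(p.min(2)>(60 if n=='box' else 90)); m=cv2.morphologyEx(m.astype(np.uint8),cv2.MORPH_CLOSE,np.ones((3,3)))>0; vv,uu=np.nonzero(m); 
        if m.sum()<20: continue
        Q=onplane(i,uu,vv,z)[:,:2]; R=rect(Q); print(c,n,m.sum(),R,'z',np.median(W[m][:,2]).round(1))
```

```text
eef [ 464.4 -218.6  104.9] 163.31 w 0.457 n 7355 tilt deg about (x,y slopes) [0.3  0.03] tool z of top -51.7 world z top 156.6 x range [-8.8 22.4]
top base 490 (array([ 645.4, -275.3]), array([ 99.7, 121. ]), 73.5) z 28.5
top head 394 (array([ 657.8, -279.1]), array([59.5, 95. ]), 73.2) z 118.8
top box 397 (array([ 437.6, -335.1]), array([82.2, 93.1]), 69.9) z 45.7
top plateA 350 (array([506.9, 248.1]), array([129.9,  42.7]), 46.0) z 37.3
side base 576 (array([ 643.6, -268.4]), array([110.4, 125.9]), 74.0) z 29.2
side head 330 (array([ 655.7, -273. ]), array([67.9, 99.4]), 72.9) z 118.8
side box 275 (array([ 436.2, -328.1]), array([91., 96.]), 72.2) z 46.5
side plateA 610 (array([504.1, 249.3]), array([130.4,  44. ]), 44.4) z 37.7
```

>>> step_arm(plan="-1.5 -0.1 0 0.1 0;-3 -0.2 0 0.1 0;-3.8 -0.2 1.5 0.1 0;-3.8 -0.2 4 0.1 0;-3.8 -0.2 6.5 0.1 0;-3.8 -0.2 8.5 0.1 0;-3.8 -0.2 9.25 0.1 0;-3.8 -0.2 9.25 0.1 0;-3.8 -0.2 9.25 0.1 0")

```text
time_s: 21.55
eef_pos: [501.0, -232.4, 13.8]
ee_rot: [0.001, 0.146, 0.989, -0.0]
force: [0.0, -0.2, -0.5]
grip_width: 0.461
```

Run:
```python
from held import *
i,p,d,s,M=held()
to((548,-246,12.4),163.2)
ii,P,D=grab('side'); v,u=np.mgrid[0:420,0:560]; W=world(ii,u,v,D)
R=np.array([[.9573,-.289],[.289,.9573]]); L=(W[...,:2]-[631.3,-271.1])@R.T
m=(D>0)&(abs(L[...,0]+35)<60)&(abs(L[...,1])<45)&(W[...,2]>45)&(W[...,2]<85)&(P.min(2)>90)
print('side plate',m.sum(),np.median(W[m],0),np.percentile(L[m],[1,99],axis=0))
```

```text
eef [ 501.  -232.4   13.8] 163.17 w 0.461 n 7261 tilt deg about (x,y slopes) [0.4 0. ] tool z of top -51.7 world z top 65.5 x range [-9.  22.4]
now [ 501.  -232.6   14. ] 163.15 t 21.6 F [-0.1 -0.5  0.4] w 0.457
shift cm [-4.88  0.08  0.16] twist -0.05
side plate 116 [ 576.49726351 -251.94829293   65.55610578] [[-94.06860526 -21.56204076]
 [-30.08257945  21.23361569]]
```

>>> step_arm(plan="-0.5 0 0.1 0 0;-1 0 0.1 0 0;-1.6 0 0.1 0 0;-2.2 0 0.1 0 0;-2.8 0 0.1 0 0;-3.4 0.05 0.1 0 0;-4 0.05 0.1 0 0;-4.5 0.05 0.1 0 0;-4.9 0.05 0.1 0 0;-4.9 0.05 0.1 0 0")

```text
time_s: 22.65
eef_pos: [547.8, -246.4, 11.7]
ee_rot: [0.0, 0.147, 0.989, -0.0]
force: [0.4, 0.4, -0.7]
grip_width: 0.461
```

>>> step_arm(plan="0 0 0 0 0;0 0 0 0 0")

```text
time_s: 22.85
eef_pos: [547.2, -246.2, 11.8]
ee_rot: [-0.0, 0.147, 0.989, 0.0]
force: [-0.2, 0.3, -1.3]
grip_width: 0.458
```

Run:
```python
from held import *
from meas import *
held(); to((548,-246,12.4),163.2)
v,u=np.mgrid[0:420,0:560]; R=np.array([[.9573,-.289],[.289,.9573]]); ims=[]
for c in ('top','side'):
    i,p,d=grab(c); W=world(i,u,v,d); L=(W[...,:2]-[631.3,-271.1])@R.T
    for n,z0,z1 in (('plate',48,80),('base',18,40),('head',105,128)):
        m=(d>0)&(L[...,0]>-100)&(L[...,0]<90)&(abs(L[...,1])<60)&(W[...,2]>z0)&(W[...,2]<z1)&(p.min(2)>80)
        print(c,n,m.sum(),'z',np.median(W[m][:,2]).round(1) if m.any() else '','x',np.percentile(L[m][:,0],[1,99]).round(1),'y',np.percentile(L[m][:,1],[1,99]).round(1))
    # overlay model outlines
    G=np.array([631.3,-271.1]); tw=lambda P,z:proj(i,np.c_[np.array(P)@R+G,np.full(len(P),z)])
    uv=proj(i,(631.3,-271.1,60))[0]; a=cv2.resize(p[int(uv[1])-35:int(uv[1])+35,int(uv[0])-28:int(uv[0])+28,::-1],None,fx=7,fy=7,interpolation=cv2.INTER_CUBIC)
    o=np.array([int(uv[0])-28,int(uv[1])-35])
    for P,z,col in (([(20,-10),(20,20),(-110,20),(-110,-20),(10,-20),(10,-10)],63,(0,0,255)),([(-45,-50),(75,-50),(75,50),(-45,50)],28,(0,200,0)),([(-18,-30),(75,-30),(75,30),(-18,30)],118,(255,0,0))):
        cv2.polylines(a,[np.round((tw(P,z)-o+.5)*7).astype(np.int32)],True,col,1)
    ims.append(a)
cv2.imwrite('pics/v11.png',cv2.hconcat(ims))
```

```text
eef [ 547.2 -246.2   11.8] 163.12 w 0.458 n 7361 tilt deg about (x,y slopes) [ 0.4  -0.07] tool z of top -51.7 world z top 63.5 x range [-8.8 22.4]
now [ 547.3 -246.2   11.8] 163.12 t 22.9 F [ 0.  -0.1 -0.8] w 0.46
shift cm [-0.06  0.04 -0.06] twist -0.08
top plate 1 z 65.8 x [64.8 64.8] y [29.5 29.5]
top base 42 z 28.0 x [44.2 74.9] y [-49.5  49.6]
top head 213 z 119.0 x [19.5 75.2] y [-29.5  29.1]
side plate 150 z 63.9 x [-99.6  17.3] y [-19.2  27.1]
side base 453 z 28.9 x [-46.7  69.3] y [-38.1  53.7]
side head 364 z 118.7 x [-18.6  72.3] y [-27.7  33.6]
```

View pics/v11.png

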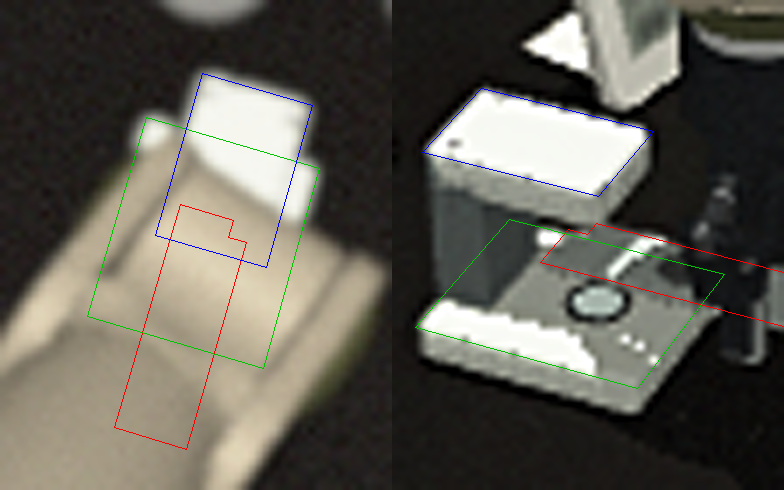

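View 11: the reader outlines fit in both cameras and the plate lies in the throat, above the window at (600,300). The top camera is blocked by the arm. I'll measure the plate against the reader in the side image using depth only, which removes the camera's bias.

Run:
```python
from held import *
from scipy.optimize import minimize
i,p,d=grab('side'); v,u=np.mgrid[0:420,0:560]; R=np.array([[.9573,-.289],[.289,.9573]]); G=np.array([631.3,-271.1])
W=world(i,u,v,d); L=(W[...,:2]-G)@R.T
m=(d>0)&(W[...,2]>54)&(W[...,2]<74)&(L[...,0]>-60)&(L[...,0]<40)&(abs(L[...,1])<40)
n,l,st,_=cv2.connectedComponentsWithStats(m.astype(np.uint8)); m=l==1+np.argmax(st[1:,4])
print('plate',m.sum(),'z',np.median(W[m][:,2]).round(1))
for x in range(-55,26,8):
    k=m&(abs(L[...,0]-x)<4)
    if k.sum()>3: print(x,k.sum(),'y',L[k][:,1].min().round(1),L[k][:,1].max().round(1),'z',np.median(W[k][:,2]).round(1))
# window dark ring
w=(d>0)&(abs(W[...,2]-28)<5)&(np.hypot(L[...,0],L[...,1]-3)<22)
k=w&(p.max(2)<70); print('ring dark',k.sum(),'x',np.percentile(L[k][:,0],[2,98]).round(1),'y',np.percentile(L[k][:,1],[2,98]).round(1))
uv=proj(i,(631.3,-271.1,45))[0].astype(int); o=uv-[30,24]
a=cv2.resize(p[o[1]:o[1]+45,o[0]:o[0]+60,::-1],None,fx=12,fy=12,interpolation=cv2.INTER_CUBIC)
cv2.imwrite('pics/v12.png',cv2.convertScaleAbs(a,alpha=1.3,beta=20)); print(o)
```

```text
plate 154 z 63.5
-55 8 y 6.5 21.5 z 64.6
-47 10 y 2.5 20.4 z 65.4
-39 21 y -13.1 23.6 z 62.1
-31 14 y -21.7 19.3 z 64.9
-23 21 y -24.7 22.8 z 63.9
-15 20 y -17.0 21.2 z 63.9
-7 16 y -19.3 21.3 z 63.4
1 18 y -20.5 20.9 z 62.8
9 16 y -14.1 18.7 z 62.9
17 10 y -9.4 23.5 z 63.5
ring dark 15 x [-15.9  16.2] y [-16.4  16.1]
[227 142]
```

View pics/v12.png

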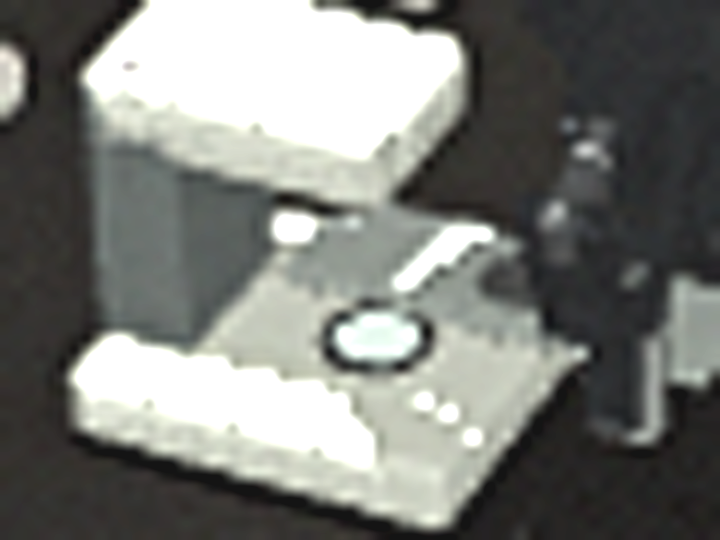

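View 12: the plate (grey with a glare streak at (440,260), coded end near (290,245)) is in the throat, clear of the head above and the base below. The window is at (378,338). One numeric check of the plate against the reader in the same side image.

Run:
```python
from held import *
i,_,_=grab('side'); R=np.array([[.9573,-.289],[.289,.9573]]); G=np.array([631.3,-271.1])
fr=[cams.capture('side') for _ in range(6)]
p=np.mean([f[0] for f in fr],0); d=np.median([f[1] for f in fr],0)
v,u=np.mgrid[0:420,0:560]; W=world(i,u,v,d); L=(W[...,:2]-G)@R.T
def lay(z,t,x0,x1,y1): 
    m=(d>0)&(abs(W[...,2]-z)<t)&(L[...,0]>x0)&(L[...,0]<x1)&(abs(L[...,1])<y1)
    n,l,st,_=cv2.connectedComponentsWithStats(m.astype(np.uint8)); m=l==1+np.argmax(st[1:,4])
    vv,uu=np.nonzero(m); Q=(onplane(i,uu,vv,z)[:,:2]-G)@R.T; return m,Q
for n,z,t,x0,x1,y1,a,b in (('plate',63,7,-60,40,40,-40,12),('base',28,6,-70,90,70,-35,65),('head',118,6,-60,100,60,-10,65)):
    m,Q=lay(z,t,x0,x1,y1)
    near=[Q[abs(Q[:,0]-x)<2.5][:,1].max() for x in np.arange(a,b,2.5) if (abs(Q[:,0]-x)<2.5).any()]
    print(n,m.sum(),'near y',np.mean(near).round(1),'z',np.median(W[m][:,2]).round(1),
      'front x',np.mean([Q[abs(Q[:,1]-y)<2.5][:,0].min() for y in np.arange(-15,16,3) if (abs(Q[:,1]-y)<2.5).any()]).round(1),
      'back x',np.mean([Q[abs(Q[:,1]-y)<2.5][:,0].max() for y in np.arange(-5,16,3) if (abs(Q[:,1]-y)<2.5).any()]).round(1))
# window: bright disc inside ring
c=p.min(2); k=(np.hypot(u-258.5,v-170.2)<6); ring=k&(c<120); vv,uu=np.nonzero(ring); Q=(onplane(i,uu,vv,28)[:,:2]-G)@R.T; wt=(120-c[ring])[:,None]
(ex,ey),_,_=cv2.fitEllipse(np.c_[uu,vv].astype(np.float32)); print('ring',ring.sum(),((onplane(i,np.array([ex]),np.array([ey]),28)[0,:2]-G)@R.T).round(1),((Q*wt).sum(0)/wt.sum()).round(1))
to((548,-246,12.4),163.2)
```

```text
plate 155 near y 21.8 z 63.7 front x -47.3 back x 16.8
base 430 near y 53.7 z 29.7 front x -46.6 back x 47.8
head 316 near y 34.7 z 119.7 front x -19.3 back x 70.1
ring 51 [ 1.9 -4.8] [ 2.1 -4.5]
now [ 547.4 -246.2   11.8] 163.12 t 23.4 F [ 0.4  0.1 -0.4] w 0.457
shift cm [-0.05  0.04 -0.06] twist -0.08
```

Run:
```python
from held import *
R=np.array([[.9573,-.289],[.289,.9573]]); G=np.array([631.3,-271.1])
i=cams.camera_info('side'); print('ring eye',((onplane(i,np.array([258.]),np.array([169.7]),28)[0,:2]-G)@R.T).round(1))
P,d=cams.capture('side'); 
g=cv2.cvtColor(P,cv2.COLOR_RGB2GRAY)[160:180,246:272]; print(g)
i,p,d=grab('wrist'); v,u=np.mgrid[0:420,0:560]; W=world(i,u,v,d); L=(W[...,:2]-G)@R.T
for n,z in (('base',28),('head',118)):
    m=(d>0)&(abs(W[...,2]-z)<5)&(L[...,0]>-70)&(L[...,0]<80)&(abs(L[...,1])<70)&(p.min(2)>90)
    print(n,m.sum()); 
    if m.sum()>30: 
        vv,uu=np.nonzero(m); print(np.percentile(L[m],[1,50,99],axis=0).round(1),uu.min(),uu.max(),vv.min(),vv.max())
```

```text
ring eye [ 1.9 -3.9]
[[ 55  56  46  98 255 255 255 149 102 102  78  99 101 105 106 109 107 102
   98  84  86  60  16  18  21  30]
 [ 58  57  49  95 255 255 255  93  96 100 103 102 103 102 103  96  94 136
  246 245 251 255  76  44  13  18]
 [ 59  58  50  52 114 121  94  95  99 102 102 103 102 102  98  93 135 239
  232 215  81  92 104 114  55  13]
 [ 56  54  54  86 143 106  98  99 100 103 102 100 102  98  94 133 241 229
  219  83  97 101  67  69  27  16]
 [ 56  53  69 119 115 106 108  98 101 103 101  99 100  95 134 243 220  76
   88  97 101  64  36  41  45  13]
 [ 50  66 133 146 140 109 108  97 115 107 110  97 100 127 246 222  85  92
   98 102  82  34  36  43  39  18]
 [ 59 104 146 140 141 141 139 103 134 113 119  97 106 123 202  81  92  99
  103 103 102  51  41  40  40  30]
 [110 148 142 137 137 137 140 143 144 135  90  57  55  75 122 102 112 112
  107  99 105 107  88  57  61  48]
 [147 141 138 138 136 137 140 140  78  25 101 189 187 178 123  62  56 111
  105 106 110 110 109 102 112 112]
 [141 139 136 137 139 137 141 129  38 197 183 176 173 177 182 179   5 110
  146 128 103 111 100 11
[... 479 characters left out ...]
5 145 154 137 142 144 143 136 139 157 130
  134 137 138 137 140 141 126 128]
 [250 249 249 249 250 251 252 255 255 255 123 135 138 138 136 176 255 130
  156 133 135 142 141 128 127 117]
 [248 251 250 250 249 249 248 249 253 255 139 126 137 138 137 133 129 174
  255 130 136 141 130 126 119  46]
 [152 245 249 249 249 249 250 250 251 255 255 144 130 136 136 137 135 131
  131 134 152 133 127 124  83   0]
 [159 168 188 217 236 247 251 251 251 252 255 255 124 134 137 137 138 138
  134 164 254 120 126 128  10   3]
 [140 153 152 149 153 172 189 151 245 249 254 255 134 139 137 136 138 137
  139 138 124 126 117  12   5  10]]
base 534
[[-43.2 -31.8]
 [-33.1  24.6]
 [-24.4  29.9]] 218 337 330 367
head 0
```

Run:
```python
from held import *
R=np.array([[.9573,-.289],[.289,.9573]]); G=np.array([631.3,-271.1])
i,p,d=grab('wrist'); v,u=np.mgrid[0:420,0:560]; W=world(i,u,v,d); Q=onplane(i,u,v,28.); L=(Q[...,:2]-G)@R.T; M=(W[...,:2]-G)@R.T
m=(d>0)&(W[...,2]>20)&(W[...,2]<36)&(M[...,0]>-70)&(M[...,0]<0)&(abs(M[...,1])<60)
for y in range(-54,56,6):
    k=m&(abs(L[...,1]-y)<3)
    if k.sum()>5: print(y,k.sum(),'x',L[k][:,0].min().round(1),L[k][:,0].max().round(1),'y',L[k][:,1].min().round(1),L[k][:,1].max().round(1))
# plate position with same camera: tail edges at z=63
s=readout.sense(); Q=onplane(i,u,v,63.); L2=(Q[...,:2]-G)@R.T; k=(d>0)&(abs(W[...,2]-63)<4)&(p.min(2)>70)&(L2[...,0]<-80)&(L2[...,0]>-125)&(abs(L2[...,1])<30)
print('plate tail x',np.percentile(L2[k][:,0],[0,.5,2]).round(1),'y',np.percentile(L2[k&(L2[...,0]<-100)][:,1],[1,99]).round(1))
print('tcp in L',((s['eef_pos'][:2]-G)@R.T).round(1))
```

```text
-30 243 x -45.5 -23.2 y -32.3 -27.0
-24 24 x -48.0 -25.4 y -27.0 -26.6
24 136 x -47.9 -23.2 y 24.7 27.0
30 133 x -39.7 -23.1 y 27.0 30.5
plate tail x [-111.2 -111.2 -110.8] y [-20.5  18.7]
tcp in L [-87.5  -0.4]
```

Wrist, side and top estimates agree to within about 2 mm. The plate sits slightly short in x (about 0.7 mm) and to -y (about 1 mm), and slightly low. A small correction, then settle.

>>> step_arm(plan="-0.03 0.05 -0.03 0 0;-0.07 0.1 -0.05 0 0;-0.07 0.1 -0.05 0 0;-0.07 0.1 -0.05 0 0;-0.07 0.1 -0.05 0 0;-0.07 0.1 -0.05 0 0;-0.07 0.1 -0.05 0 0;-0.07 0.1 -0.05 0 0")

```text
time_s: 24.35
eef_pos: [548.4, -245.5, 12.3]
ee_rot: [0.0, 0.147, 0.989, -0.0]
force: [0.8, 0.2, -0.5]
grip_width: 0.462
```

Run:
```python
from meas import *
from held import held
held(); to((548,-246,12.4),163.2); print(np.abs(readout.sense()['dq']).max())
i,p,d=grab('side'); v,u=np.mgrid[0:420,0:560]; W=world(i,u,v,d)
m=layer(W,d,83,6,(437,-333),40); vv,uu=np.nonzero(m); print('bar side',m.sum(),rect(onplane(i,uu,vv,83)[:,:2]))
i,p,d=grab('top'); W=world(i,u,v,d); m=layer(W,d,83,6,(437,-335),40); vv,uu=np.nonzero(m); print('bar top',m.sum(),rect(onplane(i,uu,vv,83)[:,:2]) if m.sum()>9 else '')
```

```text
eef [ 548.4 -245.5   12.3] 163.12 w 0.462 n 7484 tilt deg about (x,y slopes) [ 0.36 -0.07] tool z of top -51.7 world z top 64.0 x range [-8.8 22.4]
now [ 548.4 -245.5   12.3] 163.12 t 24.4 F [ 0.   0.1 -0.9] w 0.456
shift cm [ 0.02 -0.06 -0.01] twist -0.08
0.0009961762208466345
bar side 47 (array([ 436.9, -331.2]), array([20.7, 54.1]), 40.0)
bar top 38 (array([ 437.5, -335.1]), array([13.9, 45.8]), 39.7)
```

```bash
python3 -c "
from h import *
print(workorder.finish_job())"
```

```text
the job is handed in; nothing more can be done
None
```

I turned the handle to ON, then picked up filter_a by its plain half and brought its coded end into the reader from the front. I handed the job in while still holding it there, at 24.4 s of robot time.

**Last checks**
- **Handle:** the top camera reads it about 30° right of the box's axis, which is the ON mark. While turning, the torque rose to 0.47 N m, well above the friction, so it was against the stop.
- **Plate:** it is held still, level to about 0.4° and straight in to about 0.1°, at about 60 mm by the wrist. No contact force showed at the wrist (under 1 N).
- **Centring:** the code should be over the window to within about 2 mm. The side camera's edge readings scattered by 2–3 mm and did not fully agree with the wrist and top cameras. The top camera could not see the plate because the arm was in the way.

**What went wrong on the way**
- **First two grasps missed:** the real finger ends are about 31 mm short of the reported tool point, so the fingers closed above the plate without moving it. I then gripped 30 mm deeper.
- **Handle grip unexplained:** that offset doesn't fit the handle having been gripped at the depth I used. The cameras did confirm it turned.
- **Extra twist on release:** letting go of the handle, I repeated the 63° twist by mistake. The handle stayed at its ON stop.

I did not touch the other plate, the look-alike or the bystanders, and I did not photograph them again at the end.

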